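# Tuck the onion keeper's flap under its lip

## Robot

A 6-joint arm with a two-finger parallel gripper is mounted at the origin on the work surface. World frame = base frame: x ahead of the robot, y to its left, z up, the work surface at z = 0. Lengths are in m, angles in rad, forces in N, time in s.
With the tool pointing down it reaches from about 0.425 to 0.95 m from the base axis. Payload 3.5 kg.
Tool frame: the origin (TCP) lies on the centre line of the jaws, within the pads' length; the fingertips stand 17 mm ahead of it and the grasp point (between the pads) lies 2 mm behind it; z points along the fingers, y is the line along which they close (so a half turn about z gives the same grasp; the last joint's range is limited). The gripper opens to 85 mm and grips with 20 to 120 N. Pads are 22 mm wide; open, the fingers measure 114 mm over their backs; the gripper's body (76 mm by 85 mm) begins 54 mm behind the grasp point. The pads swing forward as they close: fully open they stand 13 mm farther back than shut.
Start: joints at [-1.492, 0.286, 1.577, -0, 1.279, -0.15], TCP at [0.153, -0.657, 0.248] pointing down, gripper open.
Joint ranges: [-2.77, 2.77], [-0.9, 2.22], [0.21, 2.48], [-1.53, 4.67], [0.24, 2.81], [-2.84, 2.84]. Speed limits (rad/s): [2.79, 2.79, 3.14, 3.14, 3.14, 3.14].

## Interface

Orientations are given as a unit quaternion [x, y, z, w].
In Python, from plant import ctrl gives the robot as it stands. The module is installed in compiled form; this text tells all that it offers.
- The arm moves only by the tool drive_tool, never from a script. Its argument "moves" is a list of rows, each a list of 3 entries, a list of its own where there are three numbers: the turn, a rotation vector about the tool's x, y, z in rad, then the shift along the tool's x, y, z in m, then the finger opening in m, from 0 to 0.0854. A call has 1 to 5 rows; each row shifts and turns the commanded pose from where the row before left it, along the tool's axes as they then stand; what a row does not reach is not made up. A row lasts 1/8 s, in which the tool goes at most 62.5 mm and 10.7 degrees, less where a joint would pass 70% of its speed; a pose out of reach is approached as far as the arm can. A call with a gripper value outside its range is refused whole. The fingers move at their own pace and stop on an object; "grip_force" is the grip in N (left out, the last holds). Time passes only in rows, so rows that do not move let the fingers close. It gives the time, the measured TCP pose, the force, the opening and the grip force at its end, in the units of the state.
- ctrl.get_state(): the state, without advancing time (a new reading comes with each control period).
- ctrl.read_camera(name): name is "scene" or "top" or "wrist"; returns a dict with "image" (480x640x3 uint8, red, green, blue), "fx", "fy", "cx", "cy" (pixels), "R" (3x3) and "t" (3): a world point X has camera coordinates R X + t. Camera axes: x right, y down, z forward; pixel columns grow to the right and rows downward; lengths in m; the calibration is good to about 2 mm. The wrist camera is an equidistant fisheye: a pixel r from the principal point sees the ray r / f radians off the axis. A picture is of the moment at which its call begins. There is no depth.
- ctrl.sign_off(): hands the job in; it is judged then, once.
The state is a dict: "time": time; "qpos": joint angles; "dq": joint speeds; "joint_efforts": joint torques, N m; "eef_pos": TCP position; "tcp_rot": TCP orientation; "contact_force": force on the tool from outside, world axes, zero at the start; "wrist_torque": the same for the moment, N m; "opening": opening from 0.0 (shut) to 1.0 (fully open); "finger_force": force on a finger pad.
Only numpy, scipy, OpenCV 4.12 (cv2) and the standard library are available. Lean on these libraries where they do the work, as an engineer would, in place of code of your own. Each camera call takes 0.05 s, during which the arm holds its last target. There are 200 camera calls.

## Task

Close the plywood onion keeper with your fingertips: push its standing flap over and down flat, then, while you hold it down, push it along by its rib until it is fully home with its edge tucked beneath the retaining lip, so that it stays shut when you let go. Only push and press: do not grip the flap or press hard on it, do not lift, tip or shove the keeper, and leave the vegetables and the pepper mill where they are.

Things in the scene. Friction and masses are not known exactly. Their poses are not given: they have to be found in the camera images.
- keeper: The onion keeper: open plywood box, 200 mm (its x) by 170 mm (its y), walls 85 mm tall, about 2 kg with the onions in it, standing loose on the worktop. Origin: centre of its underside; z up; its x axis points level from the hinge side to the lip side, the way the flap slides home.
- lip_edge (a point): Middle of the lower free edge of the retaining lip, a dark wooden ledge 6 mm thick across the whole lip end of the keeper: keeper x = 74 mm, 96 mm above the worktop. The slot beneath it is 21 mm deep, closed at its back.
- flap_hinge (a point): Middle of the hinge axis (level, along the keeper's y), 87 mm above the worktop, at keeper x = -85 mm + joint runner: it rides on the dark hinge strip, which reaches 33 mm behind the axis and is 6 mm thick. The flap is a plywood board, 164 mm wide, 6 mm thick, reaching 150 mm from the axis; its inner (under) face lies in the plane of the axis.
- rib (a point): Middle of the top of the rib, a dark wooden bar on the flap's outer face: 100 mm long across the flap, 12 mm wide, 9 mm proud. Its hinge-side face is 85 mm from the axis, its centre line 91 mm. With the flap flat, the outer face is 93 mm and the rib's top 102 mm above the worktop. x axis: from hinge to free edge; z: outward.
- runner (a joint): Slide of the hinge strip with the flap along the keeper's x, m: 0 fully back, 0.028 fully home (stop). Stiff: about 4 N moves it, and it stays where it is left. With the flap flat, its free edge is 9 mm short of the lip at 0 and 19 mm beneath it at 0.028.
- flap (a joint): Angle of the flap, rad: 0 flat on the box, about 1.5 upright, 1.9 stop. A light spring holds it upright: it springs up again unless it is held down (about 3 N at 60 mm from the axis) or tucked beneath the lip, where it rests at about 0.02. With its edge on top of the lip it rests above 0.09.
- potato_a: brown potato, 100 mm long, 62 mm thick, lying beside the keeper. Bystander; origin: centre of its underside.
- potato_b: brown potato, 110 mm long, 68 mm thick. Bystander; origin: centre of its underside.
- onion_a: brown onion, 71 mm across, 74 mm tall, beside the keeper. Bystander; origin: centre of its underside.
- onion_b: brown onion, 68 mm across, 70 mm tall. Bystander; origin: centre of its underside.
- garlic: pale garlic bulb, 50 mm across, 50 mm tall, behind the hinge side of the keeper. Bystander; origin: centre of its underside.
- pepper_mill: dark wooden pepper mill, 52 mm across, 128 mm tall, beyond the lip side of the keeper. Bystander; origin: centre of its underside.
- courgette: green courgette, 210 mm long, lying on the white chopping board. Bystander; origin: centre of its underside.
- carrot: orange carrot, 168 mm long, lying on the white chopping board. Bystander; origin: centre of its underside.

How it is judged:
By the outcome, as a careful person would: the job done as asked, in the order asked, and still so for the second after the job is handed in, with the robot touching nothing.
It also fails if it takes over 35 s, if anything falls off the work surface, if the arm or the gripper's body presses on something with over 40 N, if the wrist force passes 120 N, or if a joint passes its speed limit or range.

## Working session

There is one attempt and no reset: what is moved stays moved. The work goes in short steps, Python scripts to look and compute and a tool call to move; the robot and the scene stay as the last step left them, time stands still between calls to the robot, and variables do not carry over. Pictures are saved under pics/ and viewed, at most 10 in all, crops included, and the job is handed in when it is done.

Besides the shell and the picture viewer there is one more tool, called after "Call:" as a command line: name --argument value ..., lists and objects as JSON in quotes. drive_tool: Moves the arm, as the interface text tells. Its arguments: {"type":"object","properties":{"moves":{"type":"array","items":{"type":"array"}},"grip_force":{"type":"number"}},"required":["moves"]}

```bash
mkdir -p pics; cat > h.py <<'E'
import numpy as np, cv2
from plant import ctrl
from scipy.spatial.transform import Rotation as Ro
def shot(n,f):
    c=ctrl.read_camera(n); cv2.imwrite('pics/'+f,c['image'][:,:,::-1]); np.savez('pics/'+f[:-4]+'.npz',**c); return c
def ray(c,u,v):
    R=np.array(c['R']);t=np.array(c['t']); d=R.T@np.array([(u-c['cx'])/c['fx'],(v-c['cy'])/c['fy'],1]); return -R.T@t,d
def onz(c,u,v,z):
    o,d=ray(c,u,v); return o+d*(z-o[2])/d[2]
def proj(c,X):
    p=np.array(c['R'])@np.array(X)+np.array(c['t']); return c['fx']*p[0]/p[2]+c['cx'],c['fy']*p[1]/p[2]+c['cy']
E
python3 - <<'E'
from h import *
for n in('scene','top'):
    c=shot(n,n+'0.png'); print(n,-np.array(c['R']).T@c['t'],np.array(c['R']).round(2).tolist(),c['fx'])
print(ctrl.get_state())
E
```

```text
scene [ 1.08241538 -0.72312904  1.43234011] [[0.82, 0.57, 0.0], [0.46, -0.66, -0.59], [-0.34, 0.49, -0.81]] 536.2403346331502
top [0.41531292 0.09670738 1.48198411] [[0.0, -1.0, -0.0], [-1.0, -0.0, -0.07], [0.07, 0.0, -1.0]] 579.1816763935207
{'time': 0.1, 'qpos': array([-1.49199987e+00,  2.87113052e-01,  1.57806142e+00, -3.47575751e-05,
        1.27859657e+00, -1.49998584e-01]), 'dq': array([-0.00025303, -0.00128196, -0.0025898 , -0.00012962, -0.0005706 ,
       -0.00025097]), 'joint_efforts': array([ 1.33353122e-03, -4.07297230e+01, -2.93698686e+01, -1.10156141e-04,
        3.42768370e-03,  6.73292488e-08]), 'eef_pos': array([ 0.15306952, -0.65682957,  0.24704478]), 'tcp_rot': array([ 9.93462573e-01,  1.14153093e-01,  2.21421922e-05, -1.08909771e-03]), 'contact_force': array([-0.17263086, -0.3930802 ,  0.39552435]), 'wrist_torque': array([ 0.03146852,  0.04062248, -0.04529754]), 'finger_force': 0.0, 'opening': 0.9980488241119145}
```

View pics/scene0.png

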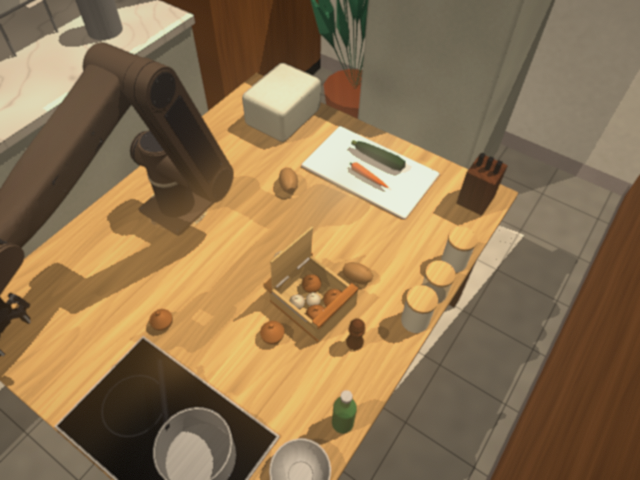

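View pics/top0.png

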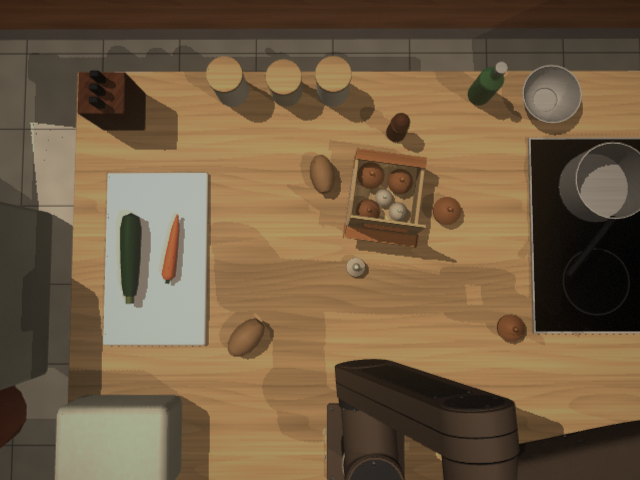

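The top view shows the keeper at about (387,198), lip on the upper side (world +x), flap upright at about (383,238), garlic behind it (356,267), onion right (447,210), potato left (321,174), mill (398,127).

```bash
python3 - <<'E'
import cv2
i=cv2.imread('pics/top0.png')[110:290,290:490]; cv2.imwrite('pics/crop.png',cv2.resize(i,(640,576),interpolation=cv2.INTER_CUBIC))
i=cv2.imread('pics/scene0.png')[220:370,240:400]; cv2.imwrite('pics/crop2.png',cv2.resize(i,(640,600),interpolation=cv2.INTER_CUBIC))
E
```

```text
(no output)
```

View pics/crop.png

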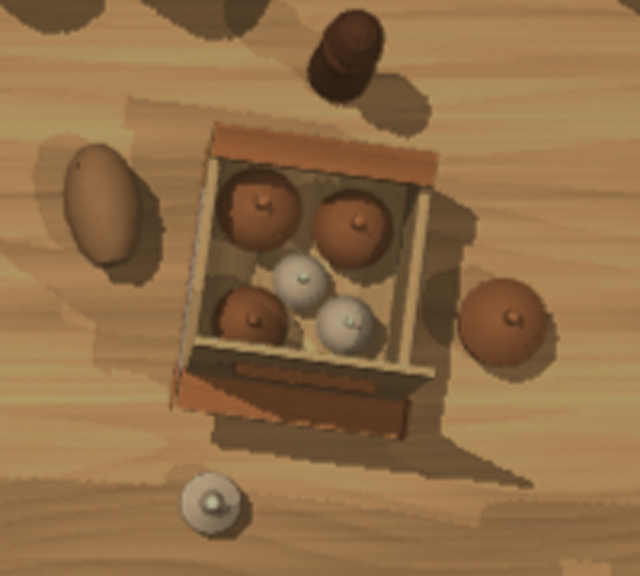

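View pics/crop2.png

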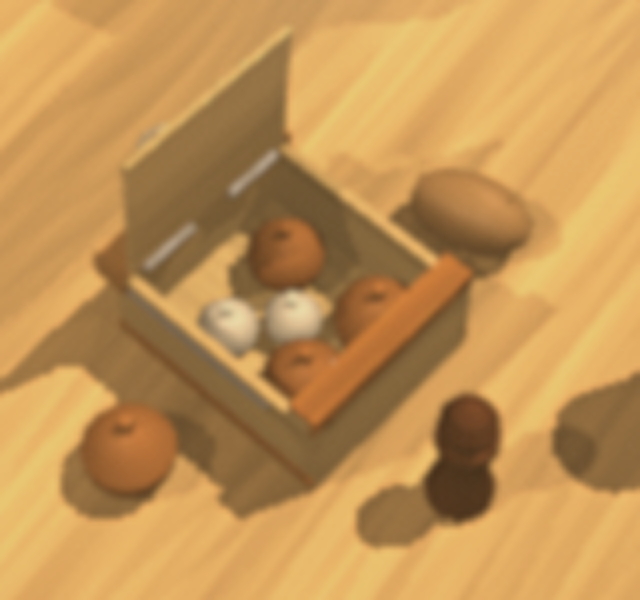

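```bash
python3 - <<'E'
from h import *
c=dict(np.load('pics/top0.npz'))
P=lambda u,v,z: onz(c,290+(u+.5)/3.2-.5,110+(v+.5)/3.2-.5,z)
ol,orr,il,ir=[P(u,v,.102) for u,v in((216,124),(438,155),(211,153),(432,187))]
sl,sr=P(172,408,.087),P(405,438,.087)
fl,fr=P(194,341,.237),P(434,374,.237)
for n in 'ol orr il ir sl sr fl fr'.split(): print(n,eval(n).round(4))
ylen=np.linalg.norm(ol-orr);print('lip len',ylen,'depth',np.linalg.norm((ol+orr-il-ir)/2),'strip',np.linalg.norm(sl-sr))
d=(ol-orr)+(il-ir); yv=d/np.linalg.norm(d); xv=np.array([yv[1],-yv[0],0]); print('yaw',np.degrees(np.arctan2(xv[1],xv[0])), 'strip/flap yaw',[np.degrees(np.arctan2(-e[0],e[1])) for e in(sl-sr,fl-fr)])
m=(ol+orr)/2; k=m-xv*.1;k[2]=0; print('origin by lip',k,'by inner',(il+ir)/2-.074*xv)
for n,a in(('strip',(sl+sr)/2),('flaptop',(fl+fr)/2)): print(n,'in keeper',(a-k)@xv,(a-k)@yv)
for n,(u,v,z) in dict(garlic=(212,503,.04),onion=(503,320,.037),pot=(103,205,.03),mill=(347,50,.12)).items():
  p=P(u,v,z);print(n,p.round(3),((p-k)@xv).round(3),((p-k)@yv).round(3))
E
```

```text
ol [0.722  0.0201 0.102 ]
orr [ 0.6983 -0.1469  0.102 ]
il [0.6999 0.024  0.102 ]
ir [ 0.6739 -0.1421  0.102 ]
sl [0.5083 0.0533 0.087 ]
sr [ 0.4857 -0.1221  0.087 ]
fl [0.5436 0.043  0.237 ]
fr [ 0.5213 -0.1186  0.237 ]
lip len 0.1687408403601722 depth 0.02365047217575403 strip 0.17683590065978855
yaw -8.4814167385101 strip/flap yaw [np.float64(-7.348414827074235), np.float64(-7.871054435793689)]
origin by lip [ 0.61123863 -0.04865187  0.        ] by inner [ 0.61370382 -0.0481552   0.102     ]
strip in keeper -0.11510458250357637 -0.002740830541226643
flaptop in keeper -0.07953638716363724 -0.000850625790775
garlic [0.437 0.021 0.04 ] -0.182 0.043
onion [ 0.581 -0.208  0.037] -0.007 -0.162
pot [0.673 0.106 0.03 ] 0.038 0.162
mill [ 0.774 -0.077  0.12 ] 0.165 -0.004
```

Call:
drive_tool --moves '[[[0,0,0.185],[0,0,0],0],[[0,0,0.185],[0,0,0],0],[[0,0,0],[0.034,-0.05,0],0],[[0,0,0],[0.034,-0.05,0],0],[[0,0,0],[0.034,-0.05,0],0]]' --grip_force 20

```text
time: 0.72
eef_pos: [0.276, -0.5216, 0.2476]
tcp_rot: [0.997, -0.071, -0.0, -0.001]
contact_force: [0.8, -1.1, 0.0]
opening: 0.0
finger_force: 0.0
```

Call:
drive_tool --moves '[[[0,0,0],[0.034,-0.05,0],0],[[0,0,0],[0.034,-0.05,0],0],[[0,0,0],[0.009,-0.0595,0],0],[[0,0,0],[0.009,-0.0595,0],0],[[0,0,0],[0.009,-0.0595,0],0]]'

```text
time: 1.35
eef_pos: [0.4086, -0.2588, 0.2479]
tcp_rot: [0.997, -0.071, -0.0, -0.0]
contact_force: [0.1, -0.5, 0.7]
opening: 0.002
finger_force: 0.0
```

Call:
drive_tool --moves '[[[0,0,0],[0.009,-0.0595,0],0],[[0,0,0],[0.009,-0.0595,0],0],[[0,0,0],[0.009,-0.0595,0],0],[[0,0,0],[0.009,-0.0595,0],0],[[0,0,0],[0,0,0],0]]'

```text
time: 1.98
eef_pos: [0.4777, -0.0266, 0.2479]
tcp_rot: [0.998, -0.067, -0.0, -0.0]
contact_force: [0.5, -0.3, -0.1]
opening: 0.001
finger_force: 0.0
```

```bash
python3 - <<'E'
from h import *
c=shot('wrist','w1.png')
s=shot('scene','s1.png')['image'][170:370,180:420,::-1]
cv2.imwrite('pics/both.png',np.hstack([cv2.resize(c['image'][:,:,::-1],(400,300)),cv2.resize(s,(400,300))]))
print(-np.array(c['R']).T@c['t'])
E
```

```text
[ 0.54774736 -0.03625929  0.37268391]
```

View pics/both.png

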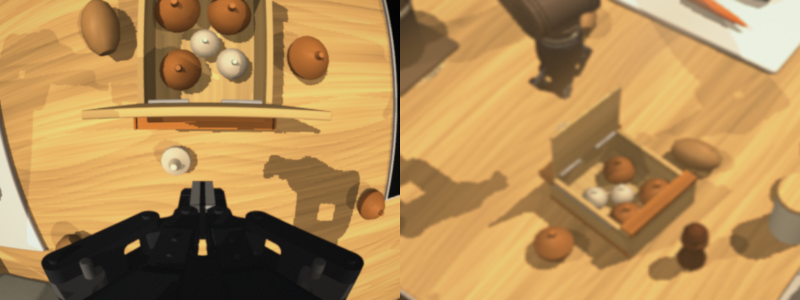

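Call:
drive_tool --moves '[[[0,0.175,0],[0,0,0],0],[[0,0.175,0],[0,0,0],0],[[0,0,0],[-0.0125,0,0.035],0],[[0,0,0],[-0.0125,0,0.035],0],[[0,0,0],[0,0,0],0]]'

```text
time: 2.7
eef_pos: [0.4755, -0.0312, 0.1704]
tcp_rot: [0.983, -0.071, 0.17, 0.012]
contact_force: [0.9, 0.3, 0.3]
opening: -0.004
finger_force: 0.0
```

```bash
cat > p.py <<'E'
import numpy as np
from numpy import sin,cos
def tcp(th,s,ph):
    th,ph=np.radians([th,ph]); return np.array([s*cos(th)-6*sin(th)-17*sin(ph)-11*cos(ph), s*sin(th)+6*cos(th)+17*cos(ph)-11*sin(ph)])
def rel(p,ph0,q):
    d=q-p;a=np.radians(ph0); return np.array([d[0]*cos(a)+d[1]*sin(a), d[0]*sin(a)-d[1]*cos(a)])
E
python3 - <<'E'
from p import *
p=np.array([-52.6,83.4]);ph=20
for th,s,f in[(86,74,20),(75,74,20),(65,74,20),(55,74,20),(45,74,15),(35,74,10),(25,74,5),(15,75,0),(8,76,0),(2,77,0),(0,77,0)]:
    q=tcp(th,s,f); print(th,f,q.round(1),rel(p,ph,q).round(1)); p,ph=q,f
E
```

```text
86 20 [-17.   86.5] [34.5  9.3]
75 20 [-2.8 85.2] [12.9  6. ]
65 20 [ 9.7 81.8] [10.6  7.5]
55 20 [21.4 76.3] [9.1 9.2]
45 15 [33.1 70.1] [8.9 9.8]
35 10 [43.4 62.2] [ 7.9 10.4]
25 5 [52.1 52.7] [ 6.9 10.9]
15 0 [59.9 42.2] [ 6.9 11.1]
8 0 [63.4 33.5] [3.5 8.7]
2 0 [65.7 25.7] [2.3 7.8]
0 0 [66. 23.] [0.3 2.7]
```

Call:
drive_tool --moves '[[[0,0,0],[0.017,0,0.005],0],[[0,0,0],[0.0175,0,0.0045],0],[[0,0,0],[0.013,0,0.006],0],[[0,0,0],[0.0105,0,0.0075],0]]'

```text
time: 3.2
eef_pos: [0.5413, -0.0404, 0.1741]
tcp_rot: [0.982, -0.07, 0.175, 0.013]
contact_force: [-0.5, 0.1, 0.2]
opening: 0.0
finger_force: 0.4
```

```bash
python3 - <<'E'
from h import *
c=shot('wrist','w2.png')
s=shot('scene','s2.png')['image'][170:370,180:420,::-1]
cv2.imwrite('pics/both2.png',np.hstack([cv2.resize(c['image'][:,:,::-1],(400,300)),cv2.resize(s,(400,300))]))
E
```

```text
(no output)
```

View pics/both2.png

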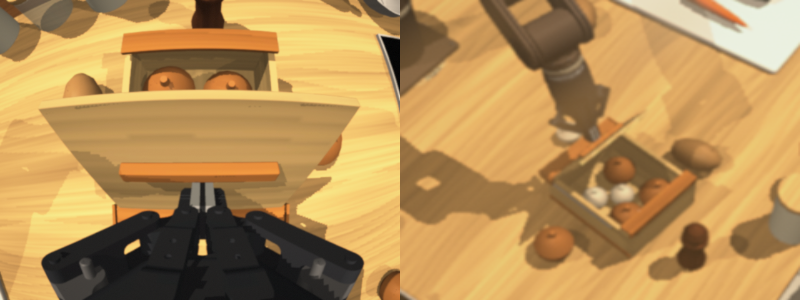

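```bash
python3 -c "
from h import *
s=ctrl.get_state();print(s['eef_pos'],s['tcp_rot'],s['contact_force'])"
```

```text
[ 0.54120517 -0.04016353  0.17325577] [ 0.98209117 -0.06993477  0.17449207  0.01259252] [-0.60145313 -0.90932258  0.21112222]
```

Call:
drive_tool --moves '[[[0,0,0],[0.009,0,0.0095],0],[[0,-0.087,0],[0.009,0,0.01],0],[[0,-0.087,0],[0.008,0,0.0105],0],[[0,0,0],[0,0,0],0]]'

```text
time: 3.8
eef_pos: [0.5748, -0.0443, 0.1517]
tcp_rot: [0.994, -0.07, 0.088, 0.006]
contact_force: [-0.5, 0.2, 1.2]
opening: -0.005
finger_force: 0.2
```

```bash
python3 - <<'E'
from p import *
p=np.array([47.6,64.7]);ph=10
for th,s,f in[(25,77,5),(15,77,0),(8,77,0),(3,77,0)]:
    q=tcp(th,s,f); print(th,f,q.round(1),rel(p,ph,q).round(1)); p,ph=q,f
E
```

```text
25 5 [54.8 54. ] [ 5.2 11.8]
15 0 [61.8 42.7] [ 6.  11.8]
8 0 [64.4 33.7] [2.6 9.1]
3 0 [65.6 27. ] [1.2 6.6]
```

Call:
drive_tool --moves '[[[0,-0.087,0],[0.005,0,0.012],0],[[0,-0.087,0],[0.006,0,0.012],0],[[0,0,0],[0.0025,0,0.009],0],[[0,0,0],[0.001,0,0.0065],0],[[0,0,0],[0,0,0],0]]'

```text
time: 4.42
eef_pos: [0.5904, -0.0463, 0.114]
tcp_rot: [0.998, -0.071, 0.001, 0.0]
contact_force: [0.2, -0.7, 1.6]
opening: 0.004
finger_force: 0.8
```

```bash
python3 - <<'E'
from h import *
s=ctrl.get_state();print(s['eef_pos'],s['tcp_rot'],s['contact_force'])
c=shot('wrist','w3.png')
t=shot('scene','s3.png')['image'][170:370,180:420,::-1]
cv2.imwrite('pics/both3.png',np.hstack([cv2.resize(c['image'][:,:,::-1],(400,300)),cv2.resize(t,(400,300))]))
E
```

```text
[ 0.59036466 -0.04630236  0.11396164] [ 9.97510069e-01 -7.05133863e-02  1.23041949e-03  1.03100644e-04] [ 0.23872636 -0.69565939  1.56755864]
```

View pics/both3.png

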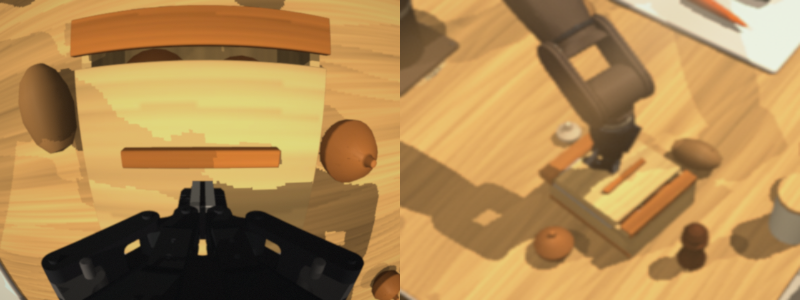

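The flap is nearly flat, the fingertip just behind the rib (rib edge at about row 168, tip at 182 in the left half). I press it the last few mm.

Call:
drive_tool --moves '[[[0,0,0],[0,0,0.003],0],[[0,0,0],[0,0,0.001],0],[[0,0,0],[0,0,0],0]]'

```text
time: 4.9
eef_pos: [0.5908, -0.0464, 0.1101]
tcp_rot: [0.998, -0.071, 0.001, 0.0]
contact_force: [-0.5, -0.2, 2.7]
opening: -0.0
finger_force: 1.1
```

Call:
drive_tool --moves '[[[0,0,0],[0,0,0.001],0],[[0,0,0],[0,0,0],0]]'

```text
time: 5.15
eef_pos: [0.5909, -0.0464, 0.1099]
tcp_rot: [0.998, -0.07, 0.001, 0.0]
contact_force: [-2.5, 0.4, 5.6]
opening: -0.003
finger_force: 2.9
```

Call:
drive_tool --moves '[[[0,0,0],[0.004,0,0],0],[[0,0,0],[0.004,0,0],0],[[0,0,0],[0.003,0,0],0]]'

```text
time: 5.52
eef_pos: [0.6012, -0.0478, 0.1098]
tcp_rot: [0.998, -0.07, -0.001, -0.0]
contact_force: [-3.2, 0.8, 6.8]
opening: 0.001
finger_force: 3.6
```

Call:
drive_tool --moves '[[[0,0,0],[0.004,0,0],0],[[0,0,0],[0.004,0,0],0],[[0,0,0],[0.004,0,0],0]]'

```text
time: 5.9
eef_pos: [0.613, -0.0494, 0.1098]
tcp_rot: [0.998, -0.07, -0.001, -0.0]
contact_force: [-4.0, 1.4, 7.5]
opening: 0.003
finger_force: 3.5
```

```bash
python3 - <<'E'
from h import *
c=shot('wrist','w4.png')
t=shot('top','t4.png')['image'][110:290,270:510,::-1]
cv2.imwrite('pics/both4.png',np.hstack([cv2.resize(c['image'][:,:,::-1],(400,300)),cv2.resize(t,(400,300))]))
E
```

```text
(no output)
```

View pics/both4.png

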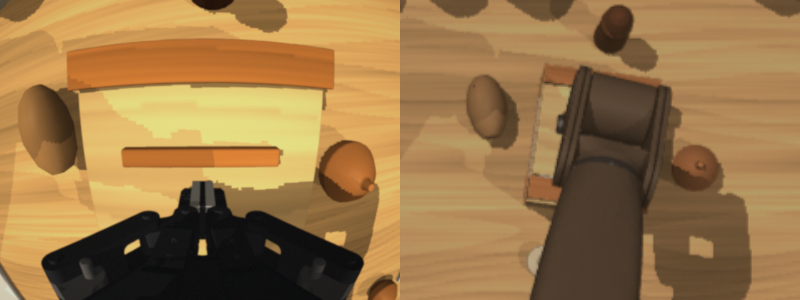

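Flap edge is now under the lip (rib to tip gap unchanged at about 14 px: friction carried it). I ease the press and slide up to the rib.

Call:
drive_tool --moves '[[[0,0,0],[0,0,-0.001],0],[[0,0,0],[0,0,0],0]]'

```text
time: 6.25
eef_pos: [0.6135, -0.0495, 0.11]
tcp_rot: [0.998, -0.071, 0.001, -0.0]
contact_force: [-0.7, 0.0, 3.5]
opening: 0.004
finger_force: 1.4
```

Call:
drive_tool --moves '[[[0,0,0],[0.004,0,0],0],[[0,0,0],[0.003,0,0],0],[[0,0,0],[0,0,0],0]]'

```text
time: 6.62
eef_pos: [0.6212, -0.0508, 0.1101]
tcp_rot: [0.998, -0.071, 0.001, 0.0]
contact_force: [0.2, 0.1, 1.9]
opening: 0.002
finger_force: 0.9
```

Call:
drive_tool --moves '[[[0,0,0],[0.003,0,0],0],[[0,0,0],[0,0,0],0]]'

```text
time: 6.88
eef_pos: [0.6238, -0.0511, 0.1101]
tcp_rot: [0.998, -0.071, 0.001, 0.0]
contact_force: [-1.1, -0.1, 2.0]
opening: -0.003
finger_force: 1.8
```

Call:
drive_tool --moves '[[[0,0,0],[0.002,0,0.0003],0],[[0,0,0],[0.001,0,0],0],[[0,0,0],[0,0,0],0]]'

```text
time: 7.25
eef_pos: [0.6264, -0.0515, 0.11]
tcp_rot: [0.998, -0.071, 0.001, 0.0]
contact_force: [-4.3, 0.3, 3.5]
opening: 0.0
finger_force: 3.3
```

```bash
python3 - <<'E'
from h import *
c=shot('wrist','w5.png')
cv2.imwrite('pics/w5c.png',cv2.resize(c['image'][20:340,80:560,::-1],(720,480)))
E
```

```text
(no output)
```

View pics/w5c.png

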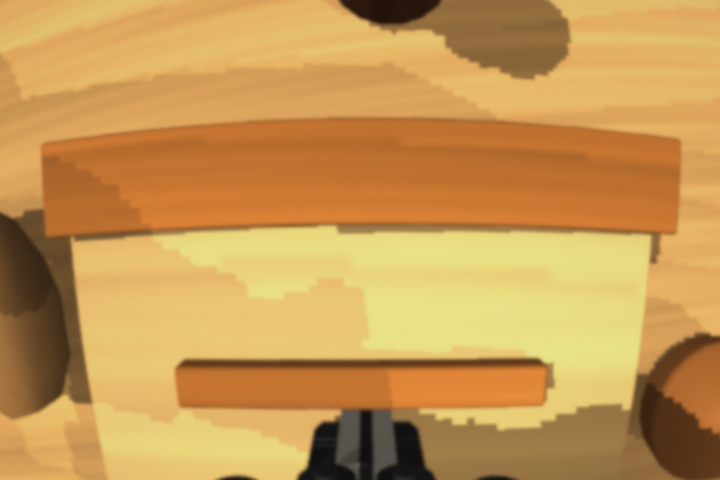

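The finger now bears on the rib face (crop row 407); I push on in small steps until the force rises at the stop.

Call:
drive_tool --moves '[[[0,0,0],[0.001,0,0],0],[[0,0,0],[0,0,0],0]]'

```text
time: 7.55
eef_pos: [0.6276, -0.0516, 0.11]
tcp_rot: [0.998, -0.071, 0.001, 0.0]
contact_force: [-4.7, 0.8, 3.8]
opening: 0.001
finger_force: 3.4
```

Call:
drive_tool --moves '[[[0,0,0],[0.001,0,0],0],[[0,0,0],[0,0,0],0]]'

```text
time: 7.8
eef_pos: [0.6285, -0.0517, 0.1099]
tcp_rot: [0.998, -0.07, 0.001, 0.0]
contact_force: [-4.5, 0.5, 4.1]
opening: 0.001
finger_force: 3.6
```

Call:
drive_tool --moves '[[[0,0,0],[0.0008,0,0],0],[[0,0,0],[0,0,0],0]]'

```text
time: 8.05
eef_pos: [0.6286, -0.0517, 0.1099]
tcp_rot: [0.998, -0.07, -0.0, -0.0]
contact_force: [-7.6, -0.2, 5.4]
opening: 0.005
finger_force: 4.3
```

Call:
drive_tool --moves '[[[0,0,0],[0.0008,0,0],0],[[0,0,0],[0,0,0],0]]'

```text
time: 8.3
eef_pos: [0.6286, -0.0518, 0.1098]
tcp_rot: [0.998, -0.07, -0.002, -0.0]
contact_force: [-8.8, 0.7, 6.5]
opening: -0.005
finger_force: 5.5
```

The force rose with no motion: the stop is reached. I back off and lift away.

Call:
drive_tool --moves '[[[0,0,0],[0,0,-0.001],0],[[0,0,0],[-0.003,0,-0.001],0],[[0,0,0],[-0.003,0,-0.006],0],[[0,0,0],[-0.005,0,-0.03],0],[[0,0,0],[-0.02,0,-0.05],0]]'

```text
time: 8.93
eef_pos: [0.599, -0.0477, 0.1972]
tcp_rot: [0.997, -0.071, 0.0, -0.0]
contact_force: [0.1, 0.9, 0.2]
opening: 0.002
finger_force: 0.0
```

Call:
drive_tool --moves '[[[0,0,0],[-0.04,0,-0.04],0],[[0,0,0],[-0.04,0.03,0],0],[[0,0,0],[0,0.05,0],0],[[0,0,0],[0,0.05,0],0],[[0,0,0],[0,0.04,0],0]]'

```text
time: 9.55
eef_pos: [0.4963, -0.2067, 0.2388]
tcp_rot: [0.997, -0.071, 0.003, 0.001]
contact_force: [0.1, 0.2, 0.1]
opening: 0.002
finger_force: 0.0
```

```bash
python3 - <<'E'
from h import *
c=shot('scene','s6.png')
t=shot('top','t6.png')
a=lambda i,x,y,w,h:cv2.resize(i[y:y+h,x:x+w,::-1],(400,400))
cv2.imwrite('pics/fin.png',np.hstack([a(c['image'],240,210,160,160),a(t['image'],300,120,160,160)]))
E
```

```text
(no output)
```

View pics/fin.png

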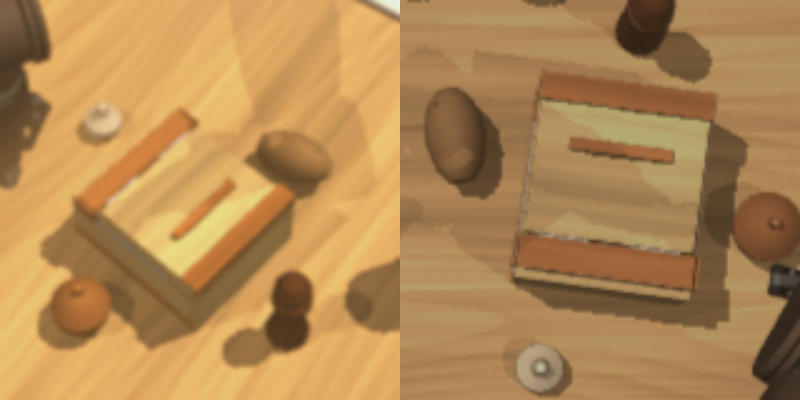

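The flap lies flat and tucked under the lip, and nothing else moved (lip corner at the same pixel as at the start).

```bash
python3 -c "
from plant import ctrl
print(ctrl.sign_off())"
```

```text
the job is handed in; nothing more can be done
None
```

The keeper is shut and handed in: the flap is flat, pushed to its stop and tucked under the lip, and it stayed down after release, though the first 20 mm or so of the slide was fingertip friction under about 7 N of press, and only the last few mm was a push on the rib.

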